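# Re-zero the coffee grinder and set it four clicks coarse

### The arm

A 6-joint arm with a two-finger parallel gripper is mounted at the origin on the work surface. World frame = base frame: x ahead of the robot, y to its left, z up, the work surface at z = 0. Lengths are in mm, angles in rad, forces in N, time in s.
With the tool pointing down it reaches from about 350 to 775 mm from the base axis. Payload 7.3 kg.
Tool frame: the origin (TCP) lies at the very end of the fingers, on their centre line; the grasp point (between the pads) lies 19 mm behind it; z points along the fingers, y is the line along which they close (so a half turn about z gives the same grasp; the last joint's range is limited). The gripper opens to 92 mm and grips with 3 to 60 N. Pads are 19 mm wide; open, the fingers measure 130 mm over their backs; the gripper's body (75 mm by 190 mm) begins 47 mm behind the grasp point.
Start: joints at [1.176, 0.342, 1.524, -0, 1.275, -0.146], TCP at [129.26, 508.858, 226.741] pointing down, gripper open.
Joint ranges: [-2.53, 2.53], [-0.77, 2.02], [0.04, 2.7], [-1, 4.14], [0.28, 2.66], [-3.11, 3.11]. Speed limits (rad/s): [2.57, 2.57, 3.14, 3.14, 3.14, 3.14].

### API

Orientations are given as [roll, pitch, yaw] about the fixed x, y, z axes, in that order (R = Rz(yaw) Ry(pitch) Rx(roll)).
In Python, from plant import get_obs, capture, close_job gives the robot as it stands. The module is installed in compiled form; this text tells all that it offers.
- The arm moves only by the shell command python3 -m handwheel 'ROWS'. ROWS is JSON, a list of rows, each a list of 3 entries, a list of its own where there are three numbers: the turn, a rotation vector about the tool's x, y, z in degrees, then the shift along the tool's x, y, z in m, then the opening, from 0 (shut) to 1 (fully open). A call has 1 to 12 rows; each row is the pose to reach, as a shift and turn from the pose commanded when the call began, along the tool's axes at that moment; what a row does not reach only later rows make up. A row lasts 1/10 s, in which the tool goes at most 50 mm and 8.59 degrees, less where a joint would pass 70% of its speed; a pose out of reach is approached as far as the arm can. A call with a gripper value outside its range is refused whole. The fingers move at their own pace and stop on an object; the grip force is fixed at half the most. Time passes only in rows, so rows that repeat a pose let the fingers close. It gives the time, the measured TCP pose, the force, the opening and the grip force at its end, in the units of the state.
- get_obs(): the state, without advancing time (a new reading comes with each control period).
- capture(name): name is "side" or "top"; returns a dict with "image" (420x560x3 uint8, red, green, blue), "depth" (420x560 float32, mm along the optical axis (not along the pixel's ray), 0 where there is no reading), "fx", "fy", "cx", "cy" (pixels), "camera_from_world" (4x4, takes a point from world to camera coordinates). Camera axes: x right, y down, z forward; pixel columns grow to the right and rows downward; lengths in mm; the calibration is good to about 2 mm. A picture is of the moment at which its call begins.
- close_job(): hands the job in; it is judged then, once.
The state is a dict: "time": time; "joint_positions": joint angles; "dq": joint speeds; "tau": joint torques, N m; "tool_pos": TCP position; "tcp_rot": TCP orientation; "contact_force": force on the tool from outside, world axes, zero at the start; "moment": the same for the moment, N m; "grip_width": finger opening in mm; "finger_force": force on a finger pad.
Only numpy, scipy, OpenCV 4.12 (cv2) and the standard library are available. Lean on these libraries where they do the work, as an engineer would, in place of code of your own. Each camera call takes 0.05 s, during which the arm holds its last target. There are 200 camera calls.

### The job

The burrs of the coffee grinder have just been cleaned and refitted, so the marks round its dial no longer tell where zero is. Turn the dial clockwise (seen from above) until it comes up against its stop, without forcing it, then turn it back exactly four clicks and let go; last, press the orange run button right down and release it, to see that the burrs run free. Leave the things around the grinder where they are.

Things in the scene. Friction and masses are not known exactly. Their poses are not given: they have to be found in the camera images.
- grinder: Off-white burr coffee grinder, fixed to the worktop, 240 mm deep (x), 130 wide (y). Origin: centre of its underside; x points to its back, z up. Flat top (deck) 215 mm above the worktop, bearing the dial (x = -30, y = 0), the run button (x = -97, y = +36) and a shut black hopper with wooden lid (x = +80, 70 mm across, 40 above the deck). A steel catch cup is docked under the front.
- dial_grip (a point): On the axis of the grind dial, 22 mm above the deck. The dial is a black ribbed round knob, 50 mm in diameter, from 2 to 38 mm above the deck, turning about an upright axis. This point's x axis turns with it, along the orange index line on its top. Clockwise from above is finer, counter-clockwise (index angle growing about world z) coarser.
- dial_seat (a point): On the deck, on the dial's axis, fixed. Sprung notches, 18 a turn (20 degrees apart): leaving one takes about 0.15 N m, falling to nothing at the ridge half-way, then the dial pulls itself into the next. Let go, it settles in the nearest. Clockwise it ends at a stiff stop, in a notch (click 0), 2 to 7 clicks from the start, where more than 0.4 N m is too much. The plate's marks do not tell where.
- button_top (a point): Middle of the top face of the orange run button, 20 mm in diameter, in a black collar 28 mm across on the deck. The face stands 13 mm above the deck; it moves straight down. z up.
- run_button (a joint): Travel of the run button in m: 0 released, 0.005 fully down; it takes about 1 N to start and 4.6 N at the bottom, and springs back.
- bean_jar: Closed brown jar with a steel cap, 68 mm in diameter, 110 mm tall, standing on the worktop beside the grinder's +y side. Origin: centre of its underside. To be left alone.
- cup: White mug, 76 mm in diameter, 75 mm tall, standing on the worktop beside the grinder's -y side. Origin: centre of its underside. To be left alone.
- burr_brush: Small brush, 135 mm long, 20 mm high, lying on the worktop by the grinder's +y side towards its front. Origin: on the worktop, 13 mm from under its middle towards the bristles. To be left alone.

How it is judged (in metres and radians):
On the way, in this order (a step that is already met when the one before it is completed fails the run):
1. the dial is turned clockwise to its stop (within about 4 degrees of it) (horizontal distance between dial_c1 and stop_post_c0 below 0.0075 m), for 0.1 s.
2. the dial is turned back to the fourth click from the stop (within about 7 degrees of it) (horizontal distance between dial_c1 and stop_post_c0 between 0.0306 and 0.0345 m), for 0.3 s.
3. the run button is pressed down (more than 3.5 of its 5 mm) with the dial at the fourth click (all of step 2 and value of joint run_button above 0.0035 m), for 0.1 s.
At the end, for the whole second after the job is handed in: The dial rests in the fourth notch from its stop (within about 7 degrees), the run button is up again, and the jar, mug and brush are within 15 mm of where they stood (all of step 2 and value of joint run_button below 0.0015 m and distance of each of bean_jar, cup, burr_brush from where it was at the start of the episode below 0.015 m); the robot touches nothing.
It fails at once if the dial is forced against its stop (more than 20 N on the stop post, about 0.44 N m at the dial) (contact force between dial_c1 and stop_post_c0 above 20 N).
It fails at once if the jar, mug or brush is shoved more than 15 mm or tipped (distance of any of bean_jar, cup, burr_brush from where it was at the start of the episode above 0.015 m or angle between any of bean_jar, cup's own z axis and vertical above 0.2 rad).
It also fails if it takes over 72 s, if anything falls off the work surface, if the arm or the gripper's body presses on something with over 40 N, if the wrist force passes 120 N, or if a joint passes its speed limit or range.

## Working session

There is one attempt and no reset: what is moved stays moved. The work goes in short steps, Python scripts to look and compute and a shell command to move; the robot and the scene stay as the last step left them, time stands still between calls to the robot, and variables do not carry over. Pictures are saved under pics/ and viewed, at most 10 in all, crops included, and the job is handed in when it is done.

```bash
mkdir -p pics
cat > h.py <<'E'
import numpy as np, cv2
from plant import get_obs, capture
def snap(n,f=None):
    c=capture(n)
    if f: cv2.imwrite('pics/'+f,c['image'][:,:,::-1])
    return c
def pts(c):
    d=c['depth'];v,u=np.indices(d.shape)
    p=np.stack([(u-c['cx'])/c['fx']*d,(v-c['cy'])/c['fy']*d,d,np.ones_like(d)],-1)
    return (p@np.linalg.inv(c['camera_from_world']).T)[...,:3]
E
python3 - <<'E'
from h import *
print(get_obs())
for n in('top','side'):
    c=snap(n,n+'1.png');np.savez(n+'1.npz',**c)
    print(n,np.linalg.inv(c['camera_from_world']).round(2),c['fx'])
E
```

```text
{'time': 0.0, 'joint_positions': array([ 1.17603273e+00,  3.42690089e-01,  1.52504488e+00, -1.48942472e-05,
        1.27539670e+00, -1.45999704e-01]), 'dq': array([ 1.50309703e-03, -3.79585898e-04,  1.46596713e-05,  1.29337471e-04,
       -2.81040504e-05,  1.80270524e-04]), 'tau': array([ 1.20613977e-04, -4.31247103e+01, -2.44214165e+01,  7.18348590e-02,
        5.60313673e-02, -1.62946899e-04]), 'tool_pos': array([129.07735013, 508.45099117, 226.05217945]), 'tcp_rot': array([-3.14006794e+00, -2.09808045e-04,  2.89283294e+00]), 'contact_force': array([ 0.22623283, -0.2791665 ,  0.19651829]), 'moment': array([-0.00060297, -0.02666204, -0.01154438]), 'finger_force': 0.0, 'grip_width': 91.83182802256059}
top [[-1.00000e-02 -9.80000e-01  2.20000e-01  3.79750e+02]
 [-1.00000e+00  1.00000e-02  0.00000e+00  1.75100e+01]
 [-0.00000e+00 -2.20000e-01 -9.80000e-01  1.06091e+03]
 [ 0.00000e+00  0.00000e+00  0.00000e+00  1.00000e+00]] 407.61069909873504
side [[-9.2000e-01 -2.8000e-01  2.8000e-01  2.7504e+02]
 [-4.0000e-01  6.7000e-01 -6.3000e-01  6.8047e+02]
 [-1.0000e-02 -6.9000e-01 -7.2000e-01  9.0613e+02]
 [ 0.0000e+00  0.0000e+00  0.0000e+00  1.0000e+00]] 487.9906700822113
```

View pics/top1.png

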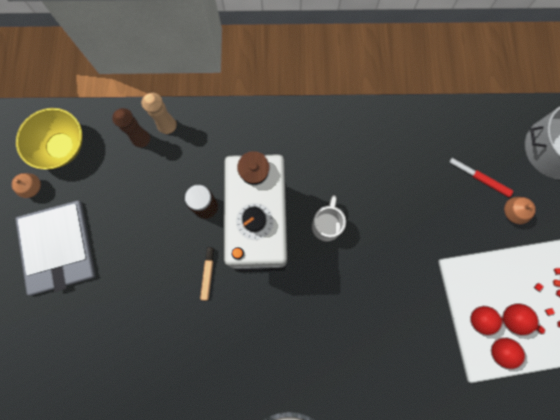

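View pics/side1.png

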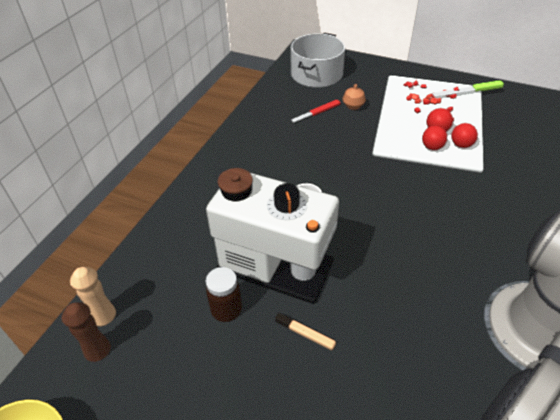

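The top view shows the grinder: dial at about (253,220) with its index pointing left and slightly down, button at (237,253), hopper (253,167), jar (200,197), mug (330,222) and brush (207,275). The side view shows the dial at (287,198) and the button at (313,226).

```bash
cat >> h.py <<'E'
def orange(c):
    h=cv2.cvtColor(c['image'],cv2.COLOR_RGB2HSV)
    return (h[...,0]>=4)&(h[...,0]<=18)&(h[...,1]>170)&(h[...,2]>120)
def onplane(c,u,v,z):
    M=np.linalg.inv(c['camera_from_world']); d=M[:3,:3]@np.array([(u-c['cx'])/c['fx'],(v-c['cy'])/c['fy'],1]); o=M[:3,3]
    return o+d*(z-o[2])/d[2]
E
python3 - <<'E'
from h import *
for n in('top','side'):
    c=dict(np.load(n+'1.npz'));P=pts(c)
    m=(abs(P[...,2]-215)<6)&(P[...,0]>300)&(P[...,0]<700)&(abs(P[...,1])<300)&(c['depth']>0)&(c['image'].min(-1)>120)
    k,l,s,_=cv2.connectedComponentsWithStats(m.astype('u1')); i=1+s[1:,4].argmax(); m=l==i
    print(n,m.sum(),'deckz',np.median(P[m][:,2]),cv2.minAreaRect(P[m][:,:2].astype('f4')))
    o=orange(c);k,l,s,_=cv2.connectedComponentsWithStats(o.astype('u1'))
    for j in range(1,k):
        q=P[l==j]; 
        if s[j,4]>4 and abs(np.median(q[:,1]))<250 and q[:,2].max()>180: print('orange',s[j],np.median(q,0).round(1))
    b=(P[...,2]>240)&(P[...,2]<265)&(c['depth']>0)&(abs(P[...,1])<150)&(P[...,0]>350)&(P[...,0]<700)
    k,l,s,_=cv2.connectedComponentsWithStats(b.astype('u1'))
    for j in range(1,k):
        if s[j,4]>20:
            q=P[l==j]; print('high',s[j],np.median(q,0).round(1),cv2.minEnclosingCircle(q[:,:2].astype('f4')))
    for a,zz in(('jar',110),('mug',75),):
        pass
E
python3 - <<'E'
import sys;sys.path.insert(0,'.')
from h import *
c=dict(np.load('top1.npz'))
cv2.imwrite('pics/c1.png',cv2.resize(c['image'][140:280,180:350,::-1],None,fx=4,fy=4,interpolation=2))
E
```

```text
top 4908 deckz 215.81825124525716 ((572.5565795898438, 70.58625030517578), (238.1951904296875, 127.42498016357422), 0.8780120015144348)
orange [245 218   8   7  20] [535.7  80.9 254.2]
orange [233 249   9   9  66] [474.4 104.9 228.6]
high [237 151  33  33 827] [651.3  71.7 248.2] ((652.9110717773438, 71.48554229736328), 35.17026138305664)
high [242 206  25  26 502] [541.6  69.  253.8] ((542.9465942382812, 70.36384582519531), 26.21157455444336)
side 3837 deckz 214.39294679675675 ((569.916015625, 71.33554077148438), (237.86085510253906, 129.9438934326172), 1.0180034637451172)
orange [286 192   5  19  33] [529.8  83.8 252.2]
orange [307 221  11   9  64] [472.7 110.2 226.5]
high [218 168  35  26 707] [648.5  75.8 246.4] ((651.4231567382812, 71.70954895019531), 35.939971923828125)
high [274 183  26  23 482] [538.9  75.3 252.3] ((541.1572265625, 71.2079086303711), 26.554140090942383)
```

View pics/c1.png

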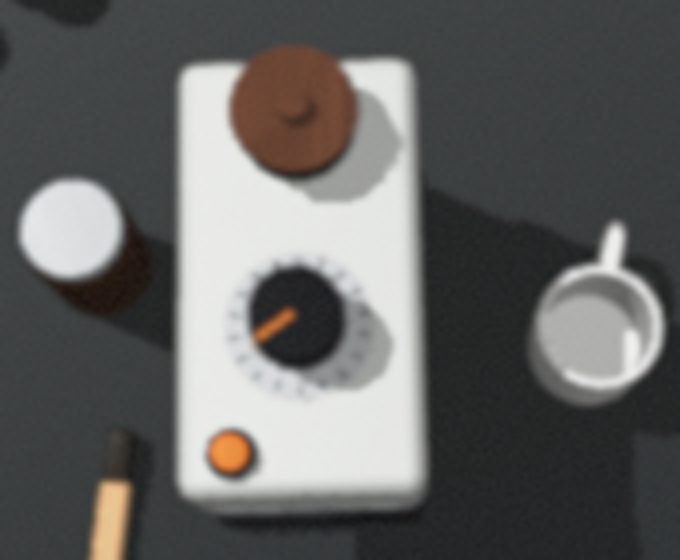

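The crop shows the index running from the dial centre (295,315) to (258,338), a world angle of about 120°, pointing to the jar side. Dial axis is at about (541.5, 70.7), button at (473.5, 105.5) and deck at z 215. I'll rise, then travel above the dial with the fingers part-closed.

```bash
python3 -m handwheel '[[[0,0,0],[0,0,-0.04],0.7],[[0,0,0],[0,0,-0.075],0.7],[[0,0,0],[-0.04,-0.025,-0.08],0.7],[[0,0,0],[-0.08,-0.05,-0.08],0.7],[[0,0,0],[-0.12,-0.075,-0.08],0.7],[[0,0,0],[-0.16,-0.1,-0.08],0.7],[[0,0,0],[-0.2,-0.125,-0.08],0.7],[[0,0,0],[-0.24,-0.15,-0.08],0.7],[[0,0,0],[-0.28,-0.175,-0.08],0.7],[[0,0,0],[-0.32,-0.2,-0.08],0.7],[[0,0,0],[-0.36,-0.225,-0.08],0.7],[[0,0,0],[-0.4,-0.25,-0.08],0.7]]'
python3 -m handwheel '[[[0,0,0],[-0.04,-0.03,0],0.7],[[0,0,0],[-0.08,-0.055,0],0.7],[[0,0,0],[-0.107,-0.073,0],0.7],[[0,0,0],[-0.107,-0.073,0],0.7],[[0,0,0],[-0.107,-0.073,0],0.7],[[0,0,0],[-0.107,-0.073,0],0.7]]'
python3 - <<'E'
from h import *
o=get_obs();print({k:np.round(o[k],3) for k in('tool_pos','tcp_rot','joint_positions','moment','grip_width')})
E
```

```text
time: 1.3
tool_pos: [456.3, 166.3, 306.5]
tcp_rot: [3.142, -0.0, 2.893]
contact_force: [0.6, 0.6, -0.5]
grip_width: 64.4
finger_force: 0.0
time: 1.9
tool_pos: [540.4, 71.7, 306.6]
tcp_rot: [3.141, -0.001, 2.894]
contact_force: [-0.2, 0.4, 0.3]
grip_width: 64.2
finger_force: 0.0
{'tool_pos': array([540.432,  71.745, 306.61 ]), 'tcp_rot': array([ 3.141e+00, -1.000e-03,  2.894e+00]), 'joint_positions': array([-0.009,  0.333,  1.318,  0.   ,  1.492, -1.332]), 'moment': array([-0.001,  0.058,  0.023]), 'grip_width': np.float64(64.25)}
```

```bash
python3 -m handwheel '[[[0,0,0],[-0.001,-0.0007,0.025],0.7],[[0,0,0],[-0.001,-0.0007,0.05],0.7],[[0,0,0],[-0.001,-0.0007,0.07],0.7],[[0,0,0],[-0.001,-0.0007,0.085],0.7],[[0,0,0],[-0.001,-0.0007,0.085],0.7],[[0,0,0],[-0.001,-0.0007,0.085],0.7]]'
python3 - <<'E'
from h import *
for i in range(3):
    c=snap('side'if i else'top','g%d.png'%i); o=get_obs();print({k:np.round(o[k],3) for k in('tool_pos','contact_force','moment')})
a=cv2.imread('pics/g0.png')[150:270,190:330];b=cv2.imread('pics/g1.png')[130:270,210:350]
cv2.imwrite('pics/g.png',np.hstack([cv2.resize(a,(400,400)),cv2.resize(b,(400,400))]))
E
```

```text
time: 2.5
tool_pos: [541.6, 70.9, 222.5]
tcp_rot: [3.141, 0.0, 2.894]
contact_force: [0.2, -0.6, 0.9]
grip_width: 64.3
finger_force: 0.0
{'tool_pos': array([542.052,  70.742, 222.906]), 'contact_force': array([-0.861,  0.447,  0.463]), 'moment': array([ 0.036, -0.009,  0.033])}
{'tool_pos': array([542.266,  70.553, 223.079]), 'contact_force': array([-0.602,  0.026,  0.701]), 'moment': array([-0.051,  0.014, -0.038])}
{'tool_pos': array([542.318,  70.389, 223.011]), 'contact_force': array([-0.858, -0.677, -0.371]), 'moment': array([ 0.028, -0.004, -0.005])}
```

View pics/g.png

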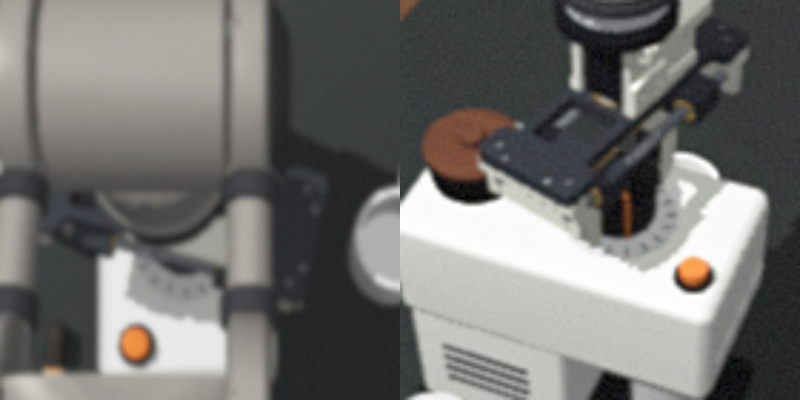

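The fingers straddle the dial (side crop: dial at (625,200), fingers either side, hopper clear). Closing.

```bash
cat > o.py <<'E'
from h import *
o=get_obs();print(np.round(o['time'],2),'yaw',np.degrees(o['tcp_rot'][2]).round(2),o['tool_pos'].round(1),'F',o['contact_force'].round(1),'Mz',o['moment'].round(3),'w',round(o['grip_width'],1),round(o['finger_force'],1),'tau6',o['tau'].round(3)[5])
E
python3 -m handwheel '[[[0,0,0],[0,0,0],0],[[0,0,0],[0,0,0],0],[[0,0,0],[0,0,0],0],[[0,0,0],[0,0,0],0],[[0,0,0],[0,0,0],0],[[0,0,0],[0,0,0],0]]' >/dev/null
python3 o.py
python3 -m handwheel '[[[0,0,2],[0,0,0],0],[[0,0,4],[0,0,0],0],[[0,0,4],[0,0,0],0],[[0,0,4],[0,0,0],0]]' >/dev/null; python3 o.py
python3 -m handwheel '[[[0,0,2],[0,0,0],0],[[0,0,4],[0,0,0],0],[[0,0,4],[0,0,0],0],[[0,0,4],[0,0,0],0]]' >/dev/null; python3 o.py
```

```text
3.25 yaw 165.74 [542.1  70.  222.1] F [-0.6 -0.2  4.8] Mz [-0.034  0.155  0.008] w 49.2 30.0 tau6 -0.004
3.65 yaw 161.81 [542.1  70.  222.1] F [-1.2  1.   5.7] Mz [-0.128  0.174  0.109] w 49.2 30.0 tau6 0.133
4.05 yaw 157.8 [542.1  70.1 222.1] F [-1.3 -0.1  5.6] Mz [0.008 0.192 0.013] w 49.5 30.0 tau6 0.055
```

```bash
python3 -m handwheel '[[[0,0,4],[0,0,0],0],[[0,0,8],[0,0,0],0],[[0,0,12],[0,0,0],0],[[0,0,12],[0,0,0],0],[[0,0,12],[0,0,0],0]]' >/dev/null; python3 o.py
python3 -m handwheel '[[[0,0,4],[0,0,0],0],[[0,0,8],[0,0,0],0],[[0,0,12],[0,0,0],0],[[0,0,16],[0,0,0],0],[[0,0,16],[0,0,0],0],[[0,0,16],[0,0,0],0]]' >/dev/null; python3 o.py
python3 -m handwheel '[[[0,0,2],[0,0,0],0],[[0,0,2],[0,0,0],0],[[0,0,2],[0,0,0],0]]' >/dev/null; python3 o.py
python3 -m handwheel '[[[0,0,1],[0,0,0],0],[[0,0,2],[0,0,0],0],[[0,0,2],[0,0,0],0],[[0,0,2],[0,0,0],0]]' >/dev/null; python3 o.py
```

```text
4.55 yaw 145.79 [542.1  70.2 222.1] F [-0.4  1.   5.2] Mz [ 0.148  0.085 -0.066] w 49.3 30.0 tau6 0.027
5.15 yaw 129.88 [542.2  70.2 222.1] F [-0.2  0.5  5.3] Mz [ 0.212 -0.052 -0.073] w 49.6 30.0 tau6 -0.033
5.45 yaw 127.88 [542.3  70.2 222.1] F [-0.2  0.   4.6] Mz [ 0.28  -0.087 -0.154] w 49.7 30.0 tau6 -0.108
5.85 yaw 125.89 [542.2  70.2 222.1] F [-1.3 -0.1  4.3] Mz [ 0.197  0.001 -0.06 ] w 49.5 30.0 tau6 -0.022
```

```bash
python3 -m handwheel '[[[0,0,1],[0,0,0],0],[[0,0,1],[0,0,0],0]]' >/dev/null; python3 o.py
python3 -m handwheel '[[[0,0,1],[0,0,0],0],[[0,0,1],[0,0,0],0]]' >/dev/null; python3 o.py
```

```text
6.05 yaw 124.88 [542.2  70.3 222.1] F [-0.1  1.4  4.7] Mz [0.105 0.002 0.056] w 49.6 30.0 tau6 0.222
6.25 yaw 123.89 [542.2  70.3 222.1] F [-0.2  1.1  4.9] Mz [0.094 0.04  0.189] w 49.7 30.0 tau6 0.261
```

```bash
for i in 1 2 3 4; do python3 -m handwheel '[[[0,0,0],[0,0,0],0]]' >/dev/null; python3 o.py; done
```

```text
6.35 yaw 123.92 [542.3  70.3 222.1] F [-0.4  1.1  5.6] Mz [0.093 0.019 0.054] w 49.5 30.0 tau6 0.132
6.45 yaw 123.92 [542.2  70.3 222.1] F [0.3 0.7 5.5] Mz [0.047 0.038 0.16 ] w 49.7 30.0 tau6 0.122
6.55 yaw 123.92 [542.2  70.3 222.1] F [-0.6  1.6  5.9] Mz [0.074 0.028 0.134] w 49.3 30.0 tau6 0.122
6.65 yaw 123.92 [542.3  70.3 222.1] F [-0.3  2.3  5.1] Mz [0.056 0.038 0.167] w 49.6 30.0 tau6 0.122
```

```bash
python3 -m handwheel '[[[0,0,0.5],[0,0,0],0],[[0,0,1],[0,0,0],0],[[0,0,1],[0,0,0],0],[[0,0,1],[0,0,0],0],[[0,0,1],[0,0,0],0]]' >/dev/null; python3 o.py
```

```text
7.15 yaw 122.92 [542.2  70.3 222.1] F [-0.2  0.3  5.1] Mz [ 0.063 -0.011  0.137] w 49.6 30.0 tau6 0.106
```

```bash
python3 -m handwheel '[[[0,0,0.5],[0,0,0],0],[[0,0,1],[0,0,0],0],[[0,0,1],[0,0,0],0],[[0,0,1],[0,0,0],0],[[0,0,1],[0,0,0],0]]' >/dev/null; python3 o.py
```

```text
7.65 yaw 121.92 [542.3  70.3 222.1] F [0.8 1.3 4.9] Mz [0.092 0.035 0.097] w 49.3 30.0 tau6 0.091
```

Torque peaks and falls, so this was an ordinary notch. On to the next one, about 105.8°.

```bash
python3 -m handwheel '[[[0,0,4],[0,0,0],0],[[0,0,8],[0,0,0],0],[[0,0,12],[0,0,0],0],[[0,0,14],[0,0,0],0],[[0,0,14],[0,0,0],0],[[0,0,14],[0,0,0],0],[[0,0,14],[0,0,0],0]]' >/dev/null; python3 o.py
python3 -m handwheel '[[[0,0,1],[0,0,0],0],[[0,0,2],[0,0,0],0],[[0,0,2],[0,0,0],0],[[0,0,2],[0,0,0],0],[[0,0,2],[0,0,0],0]]' >/dev/null; python3 o.py
python3 -m handwheel '[[[0,0,1],[0,0,0],0],[[0,0,1],[0,0,0],0],[[0,0,1],[0,0,0],0],[[0,0,1],[0,0,0],0]]' >/dev/null; python3 o.py
python3 -m handwheel '[[[0,0,1],[0,0,0],0],[[0,0,1],[0,0,0],0],[[0,0,1],[0,0,0],0],[[0,0,1],[0,0,0],0]]' >/dev/null; python3 o.py
```

```text
8.35 yaw 107.9 [542.4  70.3 222.1] F [-0.1  1.3  5.9] Mz [ 0.241 -0.238 -0.117] w 49.3 30.0 tau6 -0.124
8.85 yaw 105.92 [542.4  70.3 222.1] F [-0.1  1.1  5.6] Mz [ 0.233 -0.083 -0.067] w 49.7 30.0 tau6 -0.038
9.25 yaw 104.93 [542.4  70.3 222.1] F [0.3 1.7 5.6] Mz [ 0.16  -0.157  0.06 ] w 49.6 30.0 tau6 0.068
9.65 yaw 103.94 [542.4  70.3 222.1] F [1.6 1.4 4.8] Mz [ 0.165 -0.138  0.129] w 49.3 30.0 tau6 0.138
```

```bash
python3 -m handwheel '[[[0,0,0.5],[0,0,0],0],[[0,0,1],[0,0,0],0],[[0,0,1],[0,0,0],0],[[0,0,1],[0,0,0],0]]' >/dev/null; python3 o.py
```

```text
10.05 yaw 102.94 [542.4  70.3 222.1] F [0.3 0.5 4. ] Mz [ 0.21  -0.162  0.107] w 49.3 30.0 tau6 0.12
```

Falling again, not the stop. Next notch is about 85.5°.

```bash
python3 -m handwheel '[[[0,0,4],[0,0,0],0],[[0,0,8],[0,0,0],0],[[0,0,12],[0,0,0],0],[[0,0,15],[0,0,0],0],[[0,0,15],[0,0,0],0],[[0,0,15],[0,0,0],0],[[0,0,15],[0,0,0],0]]' >/dev/null; python3 o.py
python3 -m handwheel '[[[0,0,1],[0,0,0],0],[[0,0,2],[0,0,0],0],[[0,0,2],[0,0,0],0],[[0,0,2],[0,0,0],0],[[0,0,2],[0,0,0],0]]' >/dev/null; python3 o.py
python3 -m handwheel '[[[0,0,1],[0,0,0],0],[[0,0,1],[0,0,0],0],[[0,0,1],[0,0,0],0],[[0,0,1],[0,0,0],0]]' >/dev/null; python3 o.py
```

```text
10.75 yaw 87.94 [542.5  70.3 222.1] F [2.5 2.1 5.1] Mz [ 0.224 -0.352 -0.095] w 49.6 30.0 tau6 -0.122
11.25 yaw 85.96 [542.5  70.3 222.1] F [1.3 0.7 5.2] Mz [ 0.22  -0.37   0.004] w 49.5 30.0 tau6 -0.034
11.65 yaw 84.97 [542.5  70.3 222.1] F [2.  1.8 5.3] Mz [ 0.256 -0.363  0.083] w 49.6 30.0 tau6 0.068
```

```bash
python3 -m handwheel '[[[0,0,1],[0,0,0],0],[[0,0,1],[0,0,0],0],[[0,0,1],[0,0,0],0],[[0,0,1],[0,0,0],0]]' >/dev/null; python3 o.py
```

```text
12.05 yaw 83.98 [542.6  70.3 222.1] F [3.3 1.6 4.8] Mz [ 0.216 -0.35   0.099] w 49.5 30.0 tau6 0.136
```

```bash
python3 -m handwheel '[[[0,0,0.5],[0,0,0],0],[[0,0,1],[0,0,0],0],[[0,0,1],[0,0,0],0],[[0,0,1],[0,0,0],0]]' >/dev/null; python3 o.py
```

```text
12.45 yaw 82.98 [542.6  70.3 222.1] F [1.2 1.7 5.3] Mz [ 0.228 -0.372  0.164] w 49.1 30.0 tau6 0.116
```

Not the stop (4 clicks gone). Next is about 65.5°.

```bash
python3 -m handwheel '[[[0,0,4],[0,0,0],0],[[0,0,8],[0,0,0],0],[[0,0,12],[0,0,0],0],[[0,0,15],[0,0,0],0],[[0,0,15],[0,0,0],0],[[0,0,15],[0,0,0],0],[[0,0,15],[0,0,0],0]]' >/dev/null; python3 o.py
python3 -m handwheel '[[[0,0,1],[0,0,0],0],[[0,0,2],[0,0,0],0],[[0,0,2],[0,0,0],0],[[0,0,2],[0,0,0],0],[[0,0,2],[0,0,0],0]]' >/dev/null; python3 o.py
python3 -m handwheel '[[[0,0,1],[0,0,0],0],[[0,0,1],[0,0,0],0],[[0,0,1],[0,0,0],0],[[0,0,1],[0,0,0],0]]' >/dev/null; python3 o.py
```

```text
13.15 yaw 67.97 [542.6  70.2 222.1] F [3.3 2.2 3.3] Mz [ 0.268 -0.552 -0.187] w 49.7 30.0 tau6 -0.125
13.65 yaw 65.98 [542.7  70.2 222.1] F [3.2 1.5 5.1] Mz [ 0.215 -0.54  -0.014] w 49.1 30.0 tau6 -0.029
14.05 yaw 64.94 [542.7  70.2 222.1] F [2.6 2.7 4.9] Mz [ 0.239 -0.597  0.051] w 49.5 30.0 tau6 0.081
```

```bash
python3 -m handwheel '[[[0,0,1],[0,0,0],0],[[0,0,1],[0,0,0],0],[[0,0,1],[0,0,0],0],[[0,0,1],[0,0,0],0]]' >/dev/null; python3 o.py
```

```text
14.45 yaw 63.94 [542.7  70.2 222.1] F [3.4 3.  5. ] Mz [ 0.2   -0.67   0.139] w 49.3 30.0 tau6 0.131
```

```bash
python3 -m handwheel '[[[0,0,0.5],[0,0,0],0],[[0,0,0.5],[0,0,0],0],[[0,0,0.5],[0,0,0],0]]' >/dev/null; python3 o.py
```

```text
14.75 yaw 63.44 [542.7  70.2 222.1] F [3.1 2.4 4.6] Mz [ 0.151 -0.602  0.076] w 49.4 30.0 tau6 0.122
```

```bash
python3 -m handwheel '[[[0,0,4],[0,0,0],0],[[0,0,8],[0,0,0],0],[[0,0,12],[0,0,0],0],[[0,0,15.5],[0,0,0],0],[[0,0,15.5],[0,0,0],0],[[0,0,15.5],[0,0,0],0],[[0,0,15.5],[0,0,0],0]]' >/dev/null; python3 o.py
python3 -m handwheel '[[[0,0,1],[0,0,0],0],[[0,0,2],[0,0,0],0],[[0,0,2],[0,0,0],0],[[0,0,2],[0,0,0],0],[[0,0,2],[0,0,0],0]]' >/dev/null; python3 o.py
python3 -m handwheel '[[[0,0,0.5],[0,0,0],0],[[0,0,1],[0,0,0],0],[[0,0,1],[0,0,0],0],[[0,0,1],[0,0,0],0]]' >/dev/null; python3 o.py
```

```text
15.45 yaw 47.92 [542.7  70.1 222.1] F [3.8 1.3 4.9] Mz [ 0.247 -0.672 -0.138] w 49.3 30.0 tau6 -0.122
15.95 yaw 45.89 [542.8  70.1 222.1] F [5.  2.7 4.7] Mz [ 0.179 -0.833  0.001] w 49.7 30.0 tau6 -0.013
16.35 yaw 44.9 [542.8  70.1 222.1] F [3.6 2.4 5.3] Mz [ 0.135 -0.814  0.125] w 49.7 30.0 tau6 0.098
```

```bash
python3 -m handwheel '[[[0,0,0.5],[0,0,0],0],[[0,0,0.8],[0,0,0],0],[[0,0,0.8],[0,0,0],0],[[0,0,0.8],[0,0,0],0]]' >/dev/null; python3 o.py
```

```text
16.75 yaw 44.11 [542.8  70.1 222.1] F [5.3 1.5 4.1] Mz [ 0.147 -0.828  0.15 ] w 49.2 30.0 tau6 0.132
```

```bash
python3 -m handwheel '[[[0,0,0.5],[0,0,0],0],[[0,0,0.5],[0,0,0],0],[[0,0,0.5],[0,0,0],0]]' >/dev/null; python3 o.py
```

```text
17.05 yaw 43.61 [542.8  70.1 222.1] F [5.2 2.5 5.5] Mz [ 0.128 -0.83   0.152] w 49.4 30.0 tau6 0.119
```

```bash
python3 -m handwheel '[[[0,0,4],[0,0,0],0],[[0,0,8],[0,0,0],0],[[0,0,12],[0,0,0],0],[[0,0,15.5],[0,0,0],0],[[0,0,15.5],[0,0,0],0],[[0,0,15.5],[0,0,0],0],[[0,0,15.5],[0,0,0],0]]' >/dev/null; python3 o.py
python3 -m handwheel '[[[0,0,1],[0,0,0],0],[[0,0,2],[0,0,0],0],[[0,0,2],[0,0,0],0],[[0,0,2],[0,0,0],0],[[0,0,2],[0,0,0],0]]' >/dev/null; python3 o.py
python3 -m handwheel '[[[0,0,0.5],[0,0,0],0],[[0,0,0.5],[0,0,0],0],[[0,0,0.5],[0,0,0],0],[[0,0,0.5],[0,0,0],0]]' >/dev/null; python3 o.py
```

```text
17.75 yaw 28.09 [542.8  70.  222.1] F [5.1 1.2 4.7] Mz [ 0.251 -0.788 -0.181] w 49.2 30.0 tau6 -0.129
18.25 yaw 26.11 [542.8  70.  222.1] F [4.1 1.6 4.4] Mz [ 0.102 -0.799 -0.041] w 49.3 30.0 tau6 -0.034
18.65 yaw 25.62 [542.8  70.  222.1] F [5.3 1.3 4.9] Mz [ 0.128 -0.815  0.052] w 49.1 30.0 tau6 0.026
```

```bash
python3 -m handwheel '[[[0,0,0.3],[0,0,0],0],[[0,0,0.5],[0,0,0],0],[[0,0,0.5],[0,0,0],0],[[0,0,0.5],[0,0,0],0]]' >/dev/null; python3 o.py
```

```text
19.05 yaw 25.13 [542.8  70.  222.1] F [5.4 1.2 4.6] Mz [ 0.117 -0.782  0.087] w 49.6 30.0 tau6 0.123
```

```bash
python3 -m handwheel '[[[0,0,0.3],[0,0,0],0],[[0,0,0.5],[0,0,0],0],[[0,0,0.5],[0,0,0],0],[[0,0,0.5],[0,0,0],0]]' >/dev/null; python3 o.py
```

```text
19.45 yaw 24.64 [542.9  70.  222.1] F [4.6 2.1 4.5] Mz [ 0.082 -0.814  0.257] w 49.8 30.0 tau6 0.213
```

```bash
python3 -m handwheel '[[[0,0,0.3],[0,0,0],0],[[0,0,0.4],[0,0,0],0],[[0,0,0.4],[0,0,0],0],[[0,0,0.4],[0,0,0],0]]' >/dev/null; python3 o.py
```

```text
19.85 yaw 24.24 [542.8  70.  222.1] F [5.2 1.8 4.9] Mz [ 0.157 -0.839  0.268] w 49.1 30.0 tau6 0.235
```

Torque climbs past the notch peak at the 7th click: that is the stop. Now back four clicks (81.4°), centred in the notch.

```bash
python3 -m handwheel '[[[0,0,-7],[0,0,0],0],[[0,0,-15],[0,0,0],0],[[0,0,-23],[0,0,0],0],[[0,0,-31],[0,0,0],0],[[0,0,-39],[0,0,0],0],[[0,0,-47],[0,0,0],0],[[0,0,-55],[0,0,0],0],[[0,0,-63],[0,0,0],0],[[0,0,-71],[0,0,0],0],[[0,0,-77],[0,0,0],0],[[0,0,-81.4],[0,0,0],0],[[0,0,-81.4],[0,0,0],0]]' >/dev/null; python3 -m handwheel '[[[0,0,0],[0,0,0],0],[[0,0,0],[0,0,0],0]]' >/dev/null; python3 o.py
```

```text
21.25 yaw 105.62 [542.4  70.3 222.1] F [2.8 2.5 6.4] Mz [ 0.39  -0.646 -0.02 ] w 49.6 30.0 tau6 0.009
```

```bash
python3 -m handwheel '[[[0,0,0],[0,0,0],0.68],[[0,0,0],[0,0,0],0.68],[[0,0,0],[0,0,0],0.68],[[0,0,0],[0,0,0],0.68],[[0,0,0],[0,0,0],0.68]]'
python3 -m handwheel '[[[0,0,0],[0,0,-0.02],0.68],[[0,0,0],[0,0,-0.05],0.68],[[0,0,0],[0,0,-0.085],0.68],[[0,0,0],[0,0,-0.085],0],[[0,0,0],[0,0,-0.085],0]]'
python3 - <<'E'
from h import *
a=snap('top')['image'];b=snap('side')['image']
cv2.imwrite('pics/r.png',np.hstack([cv2.resize(a[150:270,190:330],(400,400)),cv2.resize(b[130:270,210:350],(400,400))])[:,:,::-1])
E
```

```text
time: 21.75
tool_pos: [541.6, 69.9, 221.4]
tcp_rot: [-3.141, -0.0, 1.841]
contact_force: [-0.8, -0.4, -0.8]
grip_width: 62.4
finger_force: 0.0
time: 22.25
tool_pos: [542.0, 70.0, 307.1]
tcp_rot: [3.14, 0.0, 1.84]
contact_force: [0.9, -0.1, 0.3]
grip_width: 50.5
finger_force: 0.0
```

View pics/r.png

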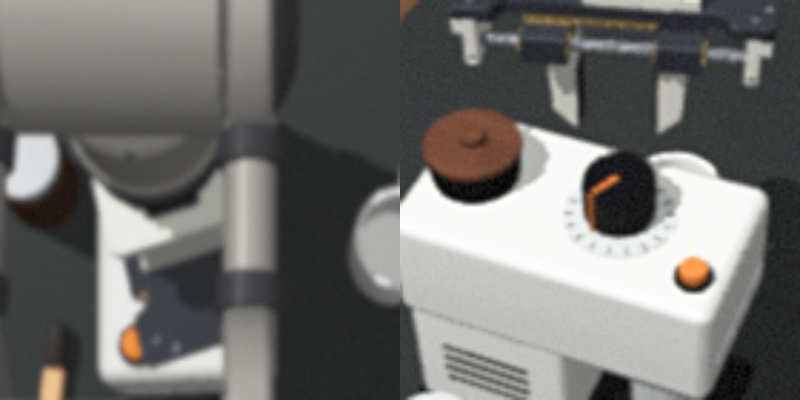

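The side crop shows the dial free, with its index now running from the centre to (593,190), towards the hopper and jar side. I'll check its angle against the first picture and work out the move to the button.

Run:
```python
from h import *
def ang(c):
    o=orange(c).astype('u1');P=pts(c)
    m=(o>0)&(P[...,2]>249)&(P[...,2]<260)&(np.hypot(P[...,0]-540,P[...,1]-72)<32)
    v,u=np.nonzero(m); q=np.array([onplane(c,a,b,253) for a,b in zip(u,v)])
    d=q[:,:2].mean(0)-[541.2,71]
    e=cv2.fitLine(q[:,:2].astype('f4'),2,0,.01,.01).ravel()
    return len(q),d.round(1),np.degrees(np.arctan2(d[1],d[0])).round(1),np.degrees(np.arctan2(e[1],e[0])).round(1)
c0=dict(np.load('side1.npz'));c1=snap('side');print(ang(c0),ang(c1))
o=get_obs();from scipy.spatial.transform import Rotation as R
print(R.from_euler('xyz',o['tcp_rot']).inv().apply(np.array([473.5,105.5,250])-o['tool_pos']).round(1))
for a in (o['tool_pos'],np.degrees(o['tcp_rot'])):print(a.round(1))
```

```text
(24, array([-8.1, 10.6]), np.float64(127.5), np.float32(-55.0)) (26, array([ 6.2, 11.4]), np.float64(61.3), np.float32(69.2))
[ 52.2 -55.8  55.5]
[541.3  70.  305.3]
[-179.8   -0.   105.4]
```

```bash
python3 -m handwheel '[[[0,0,0],[0.026,-0.028,0],0],[[0,0,0],[0.052,-0.056,0],0],[[0,0,0],[0.052,-0.056,0.02],0],[[0,0,0],[0.052,-0.056,0.055],0],[[0,0,0],[0.052,-0.056,0.055],0],[[0,0,0],[0.052,-0.056,0.055],0]]'; python3 o.py
python3 -m handwheel '[[[0,0,0],[0,0,0.01],0],[[0,0,0],[0,0,0.02],0],[[0,0,0],[0,0,0.022],0],[[0,0,0],[0,0,0.022],0],[[0,0,0],[0,0,0.022],0]]'>/dev/null; python3 o.py
python3 -m handwheel '[[[0,0,0],[0,0,0.002],0],[[0,0,0],[0,0,0.002],0],[[0,0,0],[0,0,0.002],0]]'>/dev/null; python3 o.py
python3 - <<'E'
from h import *
b=snap('side')['image'];cv2.imwrite('pics/b.png',cv2.resize(b[130:270,230:400],(680,560))[:,:,::-1])
E
```

```text
time: 23.0
tool_pos: [473.8, 105.2, 251.5]
tcp_rot: [-3.139, -0.001, 1.84]
contact_force: [-0.1, -0.1, -0.3]
grip_width: 0.3
finger_force: 0.0
23.0 yaw 105.44 [473.8 105.2 251.5] F [-0.1 -0.1 -0.3] Mz [-0.02   0.025 -0.01 ] w 0.3 0.0 tau6 -0.002
23.5 yaw 105.44 [474.3 105.2 230. ] F [-0.9 -0.   0.2] Mz [-0.071  0.072 -0.02 ] w 0.6 0.0 tau6 -0.0
23.8 yaw 105.45 [474.4 105.3 228. ] F [0.3 0.2 2. ] Mz [-0.043 -0.095 -0.009] w 0.1 0.5 tau6 0.0
```

View pics/b.png

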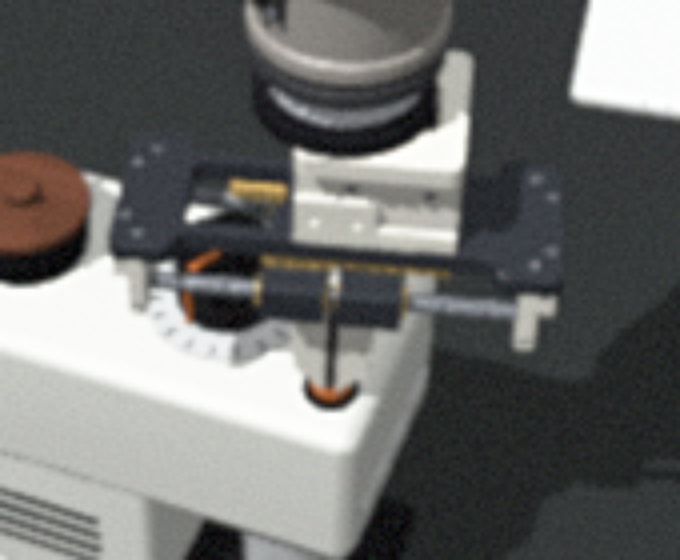

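The closed fingertips sit on the button (330,390), with the gripper clear of dial and hopper and first contact at z ≈ 228. Pressing down.

```bash
python3 -m handwheel '[[[0,0,0],[0,0,0.002],0],[[0,0,0],[0,0,0.003],0],[[0,0,0],[0,0,0.003],0],[[0,0,0],[0,0,0.003],0]]'>/dev/null; python3 o.py
python3 -m handwheel '[[[0,0,0],[0,0,0.001],0],[[0,0,0],[0,0,0.001],0],[[0,0,0],[0,0,0.001],0]]'>/dev/null; python3 o.py
```

```text
24.25 yaw 105.44 [474.3 105.3 224.9] F [ 1.9 -0.1  3.2] Mz [-0.022 -0.219  0.035] w 0.6 1.6 tau6 0.0
24.55 yaw 105.44 [474.3 105.3 223.9] F [1.  0.2 3.7] Mz [-0.022 -0.309 -0.055] w 0.2 2.0 tau6 0.001
```

```bash
python3 -m handwheel '[[[0,0,0],[0,0,0.001],0],[[0,0,0],[0,0,0.001],0],[[0,0,0],[0,0,0.001],0]]'>/dev/null; python3 o.py
python3 -m handwheel '[[[0,0,0],[0,0,0.0005],0],[[0,0,0],[0,0,0.0005],0],[[0,0,0],[0,0,0.0005],0]]'>/dev/null; python3 o.py
```

```text
24.85 yaw 105.45 [474.4 105.3 223.2] F [1.2 0.  5.9] Mz [-0.11  -0.138 -0.071] w 0.5 3.4 tau6 0.0
25.15 yaw 105.45 [474.4 105.3 223.1] F [ 0.2 -0.4  9.5] Mz [-0.028  0.061 -0.01 ] w 0.2 4.9 tau6 -0.0
```

Bottomed (force jumps, z no longer falls). Rise clear and check.

```bash
python3 -m handwheel '[[[0,0,0],[0,0,-0.01],0],[[0,0,0],[0,0,-0.04],0],[[0,0,0],[0,0,-0.08],0],[[0,0,0],[0,0,-0.12],0],[[0,0,0],[0,0,-0.12],0],[[0,0,0],[0,0,-0.12],0]]'
python3 - <<'E'
from h import *
b=snap('side')['image'];cv2.imwrite('pics/e.png',b[100:380,150:450,::-1].repeat(2,0).repeat(2,1))
E
```

```text
time: 25.75
tool_pos: [473.7, 105.2, 342.4]
tcp_rot: [-3.141, -0.0, 1.84]
contact_force: [-0.3, -0.2, 0.2]
grip_width: 0.2
finger_force: 0.0
```

View pics/e.png

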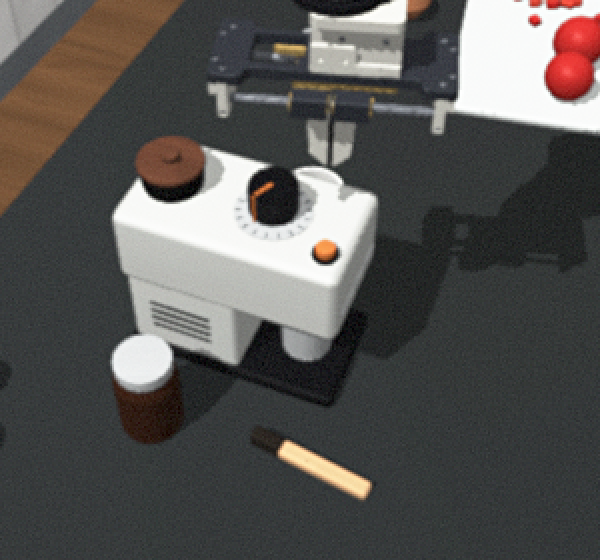

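The picture shows the button up at (325,250), the dial index unchanged (255,195), the jar, mug and brush in place, and the arm clear. Handing in.

```bash
python3 -c "from plant import close_job; print(close_job())"
```

```text
the job is handed in; nothing more can be done
None
```

I turned the dial clockwise to its stop (7 clicks from the start, wrist torque about 0.27 N m at most), back four clicks and let go, then pressed the run button to the bottom and released it; the job is handed in, but the hand-in call gave no verdict.

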